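Unclip the terminal-box cover and set it on the mat

ROBOT

A 7-joint arm with a two-finger parallel gripper is mounted at the origin on the work surface. World frame = base frame: x ahead of the robot, y to its left, z up, the work surface at z = 0. Lengths are in m, angles in rad, forces in N, time in s.
With the tool pointing down it reaches from about 0.4 to 0.85 m from the base axis. Payload 10.4 kg.
Tool frame: the origin (TCP) lies midway between the tips of the shut fingers; the grasp point (between the pads) lies 19 mm behind it (robot.grasp_offset is the distance from the TCP to the grasp point, in m); x points along the fingers, y is the direction in which the jaws open and shut, and the axes are right-handed (so a half turn about x gives the same grasp; the last joint's range is limited). The gripper opens to 85 mm and grips with 20 to 120 N. Pads are 22 mm wide; open, the fingers measure 114 mm over their backs; the gripper's body (76 mm by 85 mm) begins 54 mm behind the grasp point. The pads swing forward as they close: fully open they stand 13 mm farther back than shut.
Start: joints at [-1.266, 0.332, -0.065, 1.46, 0.022, 1.35, -0.088], TCP at [0.201, 0.592, 0.231] pointing down, gripper open.
Joint ranges: [-2.6, 2.6], [-0.5, 2.12], [-1.47, 1.34], [0.16, 2.42], [-1.27, 4.41], [0.06, 2.06], [-2.6, 2.6]. Speed limits (rad/s): [2.22, 2.22, 2.79, 2.79, 3.14, 3.14, 3.14].

INTERFACE

Orientations are given as [roll, pitch, yaw] about the fixed x, y, z axes, in that order (R = Rz(yaw) Ry(pitch) Rx(roll)).
In Python, from workcell import robot gives the robot as it stands. The module is installed in compiled form; this text tells all that it offers.
- The arm moves only by the tool send_rows, never from a script. Its argument "targets" is a list of rows, each a list of 4 numbers: the shift along the tool's x, y, z in m, then the turn about the tool's x in rad. In form: [[x, y, z, spin], ...]. A call has 1 to 8 rows; each row shifts and turns the pose as measured when the row begins, along the tool's axes as they then stand; what a row does not reach is not made up. A row lasts 1/10 s, in which the tool goes at most 50 mm and 8.59 degrees, less where a joint would pass 70% of its speed; a pose out of reach is approached as far as the arm can. A call with a gripper value outside its range is refused whole. "fingers" is the opening, from -1 (shut) to 1 (fully open), so that 0 is half open, set as the call begins (left out, the last holds). The fingers move at their own pace and stop on an object; the grip force is fixed at half the most. Time passes only in rows, so rows that do not move let the fingers close. It gives the time, the measured TCP pose, the force and the opening at its end, in the units of the state.
- robot.observe(): the state, without advancing time (a new reading comes with each control period).
- robot.capture(name): name is "side" or "top" or "wrist"; returns the picture (480x640x3 uint8, blue, green, red); there is no depth.
- robot.camera_info(name): a dict with "fov_y" (degrees; the focal length in pixels is half the picture's height over the tangent of half this angle, whatever the lens; pixels are square), "cx", "cy" (the principal point, pixels), "world_to_cam" (4x4, takes a point from world to camera coordinates); the wrist camera has in their place "T_tool_cam" (4x4, takes a point from camera to tool coordinates, whose origin is the TCP and whose axes are the tool frame's). Camera axes: x right, y up, looking along -z (the intrinsics and any distortion apply to the point x, -y, -z); pixel columns grow to the right and rows downward; lengths in m; the calibration is good to about 2 mm. The wrist camera is an equidistant fisheye: a pixel r from the principal point sees the ray r / f radians off the axis. A picture is of the moment at which its call begins: read the wrist's pose just before it. camera_info takes no time and is no camera call.
- robot.close_job(): hands the job in, once; it reports no verdict.
The state is a dict: "time": time; "joints": joint angles; "dq": joint speeds; "joint_torque": joint torques, N m; "tcp_pos": TCP position; "orientation": TCP orientation; "ft_force": force on the tool from outside, world axes, zero at the start; "wrist_torque": the same for the moment, N m; "width": finger opening in m.
Only numpy, scipy, OpenCV 4.12 (cv2) and the standard library are available. Lean on these libraries where they do the work, as an engineer would, in place of code of your own. Each camera call takes 0.05 s, during which the arm holds its last target. There are 200 camera calls.

TASK

Open the machine's terminal box: gently press the orange snap tab on its side inward until the cover springs up off its latch, never forcing the tab or wrenching the cover while it is still held. Then lift the cover straight off by its handle and set it down gently, right way up, in the middle of the blue mat, leaving everything else where it is.

Things in the scene. Friction and masses are not known exactly. Their poses are not given: they have to be found in the camera images.
- box: White terminal box, fixed to the table, 110 mm (its x) by 120 mm (its y), 90 mm tall, on a dark 150 x 120 x 6 mm foot flange. Origin: centre of its underside, on the table; z up. The orange snap tab is on its -y side; inward means towards the box's +y.
- press_point (a point): Nominal centre of the outer face of the orange press pad: 86 mm from the box's centre towards its -y, 51 mm above the table. Pad 36 mm wide (box x), 22 mm tall, about 21 mm proud of the cover's side, so a finger pointing down can push it. This point is fixed to the box; the pad's real face lies up to 8 mm further out or in and is NOT measured: find it by touch.
- tab_foot (a point): Foot of the orange tab, 60 mm from the box's centre towards its -y, 8 mm up; fixed. The tab flexes straight inward like a spring, about 0.9 N/mm: its pad yields from about 1.5 N; the latch lets go after 3.5 to 6 mm of pad travel, at about 4 to 9 N; hard stop at 6.5 mm. Over 16 N on tab or box breaks it. Keep it pressed until the cover has risen; let go, it springs back out.
- cover: Dark perforated cover, 121 mm (x) by 129 mm (y), about 0.22 kg, axes along the box's at the start. Origin: centre of the plane of its skirt's lower edge. The skirt sits round the box with 1.5 to 2.5 mm play. Latched only at the tab's end; raised 26 mm it is clear of the box. Jamming it against the box or pulling it while latched with over 30 N breaks it.
- cover_edge (a point): Middle of the cover's upper edge at the tab's end, 64.5 mm from the cover's centre. Latched it is 96 mm above the table. Once the tab is pressed far enough, two springs push this end up by 11 to 12 mm and the cover stays so by itself, unlatched, leaning on its far edge, tilted by about 0.09 rad.
- cover_handle (a point): Centre of the grey bar handle on the cover: 14 mm wide (cover x), 60 mm long (cover y), 24 mm tall; its top is 12 mm above this point, the cover's flat top 12 mm below, the skirt's lower edge 42 mm below. Axes as the cover's. Latched, this point is 108 mm above the table; sprung up, about 114 mm.
- mat: Blue mat, fixed, 200 mm (its x) by 190 mm (its y), 4 mm thick, with two thin white lines. Origin: centre of its underside, on the table. A cover resting flat on it has its handle's centre 46 mm above the table. Landing on it with more than 40 N counts as dropping the cover.
- roller_a: Bystander: loose polished steel roller, 52 mm across, 65 mm tall, standing; origin under its centre.
- roller_b: Bystander: a second such roller, standing.
- regulator: Bystander: loose air regulator with a round gauge, 50 x 65 mm, 70 mm tall; origin under its centre.
- screwdriver: Bystander: screwdriver lying on the table; origin under its middle.
- wrench: Bystander: wrench lying on the table; origin under its middle.
- screw_bin: Bystander: small yellow open bin, 110 x 90 x 45 mm; origin under its centre.
- cleaner: Bystander: white bottle with a red cap, 60 mm across, 150 mm tall; origin under its centre.
Mind the look-alikes: they are no part of the job. Leave any pink look-alike of the box alone. Leave any pink look-alike of the cover alone.

How it is judged:
On the way, in this order (a step that is already met when the one before it is completed fails the run):
1. the robot presses the tab while the cover is still latched (contact force between any of the fingers, the arm and box above 2.5 N and z of cover_edge in the frame of box below 0.102 m), for 0.05 s.
2. the cover's tab end has sprung up off its latch and the cover still stands on the box (z of cover_edge in the frame of box between 0.1045 and 0.125 m and horizontal distance between cover_handle and box below 0.012 m), for 0.2 s.
3. the cover is lifted clear of the box (z of cover_handle in the frame of box above 0.15 m), for 0.1 s.
At the end, for the whole second after the job is handed in: The cover lies flat (within 0.08 rad), right way up and at rest on the mat, its handle within 35 mm of the mat's centre seen from above and 42 to 50 mm above the mat's underside (horizontal distance between cover_handle and mat below 0.035 m and z of cover_handle in the frame of mat between 0.042 and 0.05 m and angle between cover_handle's own z axis and vertical below 0.08 rad and linear speed of cover below 0.02 m/s); the robot touches nothing.
It fails at once if more than 16 N of the robot on the box or its tab (contact force between any of the arm, the fingers and box above 16 N).
It fails at once if the cover is wrenched or jammed against the box or its latch (over 30 N) (contact force between cover and box above 30 N).
It fails at once if the cover is dropped or slammed on the mat (over 40 N) (contact force between cover and mat above 40 N).
It fails at once if a bystander is moved by more than 30 mm (distance of any of roller_a, roller_b, regulator, screwdriver, wrench, screw_bin, cleaner from where it was at the start of the episode above 0.03 m).
It also fails if it takes over 64 s, if anything falls off the work surface, if the arm or the gripper's body presses on something with over 40 N, if the wrist force passes 120 N, or if a joint passes its speed limit or range.

## Working session

There is one attempt and no reset: what is moved stays moved. The work goes in short steps, Python scripts to look and compute and a tool call to move; the robot and the scene stay as the last step left them, time stands still between calls to the robot, and variables do not carry over. Pictures are saved under pics/ and viewed, about 8 in all and at most 12, crops included, and the job is handed in when it is done.

Besides the shell and the picture viewer there is one more tool, called after "Emit:" by a JSON object that holds its "fn" and its "kwargs". send_rows: Moves the arm, as the interface text tells. Its arguments: {"type":"object","properties":{"targets":{"type":"array","items":{"type":"array","items":{"type":"number"}}},"fingers":{"type":"number"}},"required":["targets"]}

```bash
mkdir -p pics
cat > h.py <<'E'
import numpy as np, cv2
from workcell import robot
from scipy.spatial.transform import Rotation as R
def ray(name,u,v):
    c=robot.camera_info(name); f=240/np.tan(np.radians(c['fov_y']/2))
    M=np.linalg.inv(np.array(c['world_to_cam']))
    d=M[:3,:3]@np.array([(u-c['cx'])/f,-(v-c['cy'])/f,-1]); return M[:3,3],d
def onz(name,u,v,z):
    o,d=ray(name,u,v); return o+d*(z-o[2])/d[2]
def proj(name,p):
    c=robot.camera_info(name); f=240/np.tan(np.radians(c['fov_y']/2))
    q=np.array(c['world_to_cam'])@np.append(p,1); return c['cx']+f*q[0]/-q[2], c['cy']-f*q[1]/-q[2]
E
python3 - <<'E'
from h import *
for n in('top','side'):
    cv2.imwrite(f'pics/{n}0.png',robot.capture(n)); c=robot.camera_info(n); print(n,c['fov_y'],c['cx'],c['cy'],np.linalg.inv(np.array(c['world_to_cam'])).round(3).tolist(), c.keys())
s=robot.observe();print({k:np.round(v,3).tolist() for k,v in s.items()})
print(robot.camera_info('wrist'))
E
```

```text
top 52.19038408744223 319.37548344038237 236.77767848397315 [[-0.012, 0.996, -0.089, 0.407], [-1.0, -0.013, -0.014, -0.073], [-0.015, 0.088, 0.996, 1.384], [0.0, 0.0, 0.0, 1.0]] dict_keys(['fov_y', 'cx', 'cy', 'world_to_cam'])
side 55.842939536884764 321.4577107948535 230.68848594307903 [[0.921, 0.26, -0.291, 0.178], [-0.389, 0.57, -0.724, -0.932], [-0.022, 0.78, 0.626, 0.836], [0.0, 0.0, 0.0, 1.0]] dict_keys(['fov_y', 'cx', 'cy', 'world_to_cam'])
{'time': 0.1, 'joints': [-1.266, 0.333, -0.065, 1.461, 0.022, 1.35, -0.088], 'dq': [-0.0, -0.0, 0.0, -0.002, -0.0, -0.001, -0.0], 'joint_torque': [0.001, -62.674, 0.049, -39.243, 0.016, 0.007, 0.0], 'tcp_pos': [0.201, 0.591, 0.231], 'orientation': [-1.52, 1.569, -1.848], 'ft_force': [0.389, 0.324, 0.04], 'wrist_torque': [0.061, -0.029, 0.006], 'width': 0.086}
{'fov_y': 65.70646984690485, 'cx': 319.36725233661144, 'cy': 238.37039502129971, 'T_tool_cam': array([[-3.06681266e-04,  3.28009974e-01, -9.44674210e-01,
        -1.41890315e-01],
       [ 9.99999876e-01, -2.68954387e-04, -4.18028719e-04,
         4.49396471e-05],
       [-3.91191862e-04, -9.44674222e-01, -3.28009851e-01,
        -8.55221738e-02],
       [ 0.00000000e+00,  0.00000000e+00,  0.00000000e+00,
         1.00000000e+00]])}
```

View pics/top0.png

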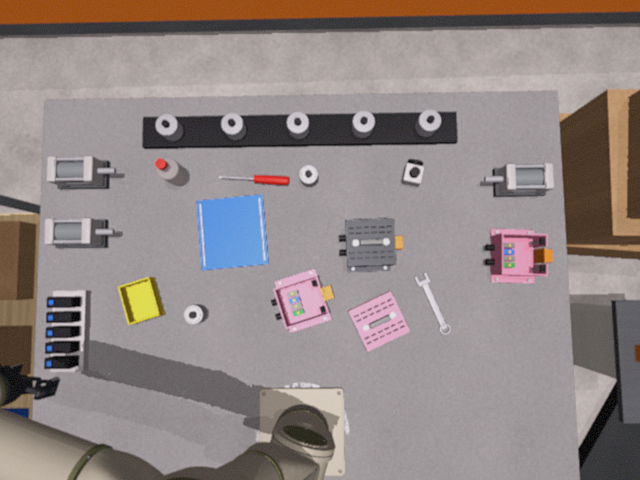

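View pics/side0.png

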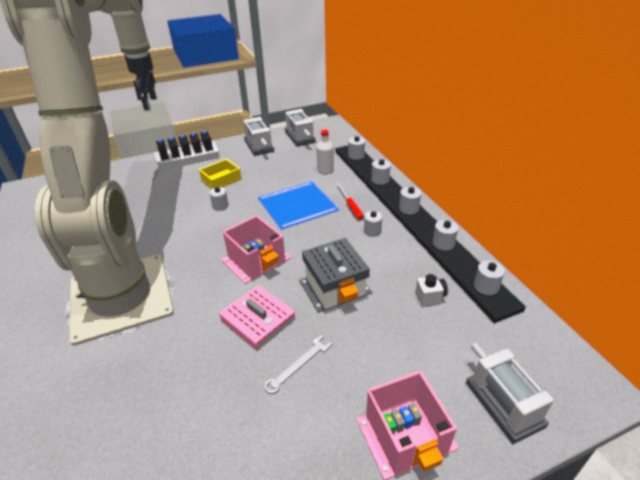

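Top view: the target is the dark cover on the white box at (370,244), with its orange tab at (399,243). Look-alikes are the pink boxes at (303,300) and (519,256), whose orange tabs are at (327,293) and (543,256), and the pink cover at (379,322). In the side view the target is at (335,270), with its tab at (347,291). The mat is at (233,232).

```bash
cat > m.py <<'E'
from h import *
im=cv2.imread('pics/top0.png'); hsv=cv2.cvtColor(im,cv2.COLOR_BGR2HSV)
def big(mask,box):
    m=np.zeros_like(mask); x0,y0,x1,y1=box; m[y0:y1,x0:x1]=mask[y0:y1,x0:x1]
    c=max(cv2.findContours(m,cv2.RETR_EXTERNAL,cv2.CHAIN_APPROX_NONE)[0],key=cv2.contourArea); return cv2.minAreaRect(c)
def rep(nm,r,z,n='top'):
    P=np.array([onz(n,*p,z)[:2] for p in cv2.boxPoints(r)])
    e=[P[1]-P[0],P[2]-P[1]]
    print(nm,np.round(r[0],1),'ctr',P.mean(0).round(4),'sides',[round(float(np.linalg.norm(x)),4) for x in e],'ang',[round(float(np.arctan2(x[1],x[0])),3) for x in e])
dark=((hsv[...,2]<85)*255).astype(np.uint8)
dark=cv2.morphologyEx(dark,cv2.MORPH_CLOSE,np.ones((5,5)))
dark=cv2.morphologyEx(dark,cv2.MORPH_OPEN,np.ones((13,13)))
rep('cover',big(dark,(320,205,420,285)),.096)
org=cv2.inRange(hsv,(8,150,120),(22,255,255)); rep('tab',big(org,(385,220,415,265)),.062)
blu=cv2.inRange(hsv,(100,120,80),(125,255,255)); rep('mat',big(blu,(180,180,290,285)),.004)
hm=cv2.inRange(hsv,(0,0,125),(180,70,255)); rep('handle',big(hm,(347,228,394,258)),.12)
s=cv2.imread('pics/side0.png');
a=cv2.resize(im[200:290,320:430],None,fx=4,fy=4,interpolation=cv2.INTER_CUBIC)
b=cv2.resize(s[225:315,290:400],None,fx=4,fy=4,interpolation=cv2.INTER_CUBIC)
cv2.imwrite('pics/crop1.png',np.vstack([a,b])[:, :] if 0 else np.hstack([a,b])[:, :800] if 0 else cv2.resize(np.hstack([a,b]),(800,327)))
E
python3 m.py
```

```text
Traceback (most recent call last):
  File "m.py", line 13, in <module>
    rep('cover',big(dark,(320,205,420,285)),.096)
                ~~~^^^^^^^^^^^^^^^^^^^^^^^^
  File "m.py", line 5, in big
    c=max(cv2.findContours(m,cv2.RETR_EXTERNAL,cv2.CHAIN_APPROX_NONE)[0],key=cv2.contourArea); return cv2.minAreaRect(c)
ValueError: max() iterable argument is empty
```

```bash
sed -i 's/^dark=((hsv.*/print(im[244,325:415:6].tolist(), im[235,340:415:6].tolist())\ndark=((hsv[...,2]<95)*255).astype(np.uint8)/; s/MORPH_OPEN,np.ones((13,13))/MORPH_OPEN,np.ones((9,9))/;s/np.ones((5,5))/np.ones((9,9))/' m.py; python3 m.py
```

```text
[[159, 157, 162], [158, 154, 163], [158, 157, 163], [149, 147, 153], [130, 124, 122], [228, 223, 228], [125, 126, 127], [112, 112, 113], [100, 98, 100], [91, 89, 90], [209, 205, 211], [119, 111, 113], [93, 178, 227], [152, 159, 174], [154, 153, 158]] [[85, 85, 86], [130, 124, 124], [135, 127, 130], [136, 130, 130], [133, 127, 130], [131, 124, 125], [128, 121, 123], [126, 120, 121], [123, 115, 116], [125, 118, 126], [123, 146, 187], [156, 153, 159], [155, 154, 162]]Traceback (most recent call last):
  File "m.py", line 14, in <module>
    rep('cover',big(dark,(320,205,420,285)),.096)
                ~~~^^^^^^^^^^^^^^^^^^^^^^^^
  File "m.py", line 5, in big
    c=max(cv2.findContours(m,cv2.RETR_EXTERNAL,cv2.CHAIN_APPROX_NONE)[0],key=cv2.contourArea); return cv2.minAreaRect(c)
ValueError: max() iterable argument is empty
```

```bash
sed -i '/^print(im/d; s/\[...,2\]<95/[...,2]<143/; s/(0,0,125),(180,70,255)/(0,0,175),(180,70,255)/' m.py; sed -i 's/^hm=.*/hm=cv2.morphologyEx(cv2.inRange(hsv,(0,0,90),(180,70,114))|cv2.inRange(hsv,(0,0,165),(180,70,255)),cv2.MORPH_CLOSE,np.ones((3,3))); rep("handle",big(hm,(347,235,394,250)),.12)/' m.py; python3 m.py
```

```text
cover [367.5 244. ] ctr [ 0.5007 -0.1814] sides [0.1506, 0.1424] ang [-1.585, 3.116]
tab [398.5 242.5] ctr [ 0.5058 -0.268 ] sides [0.0135, 0.0298] ang [-1.584, 3.115]
mat [231.7 231.9] ctr [0.5471 0.195 ] sides [0.1889, 0.1989] ang [-1.5, -3.059]
handle [370.5 241.8] ctr [ 0.5041 -0.1873] sides [0.0959, 0.0191] ang [-1.551, -3.133]
```

View pics/crop1.png

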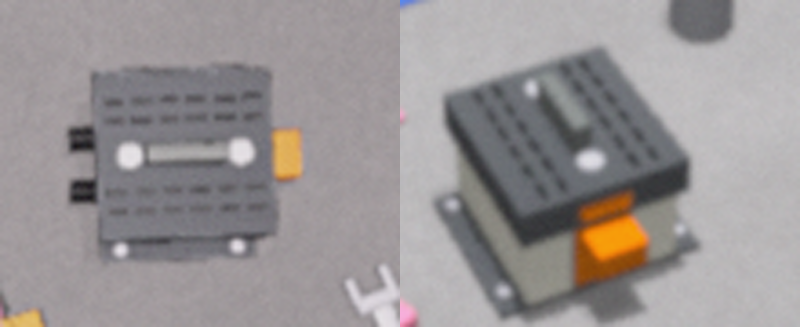

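The crop confirms the dark cover with its grey bar between two white bolts, white box walls and orange pad. Next I'll get the yaw from the bolts and check the tool axes.

```bash
cat >> h.py <<'E'
def st():
    s=robot.observe(); Rm=R.from_euler('xyz',s['orientation']).as_matrix(); return s,np.array(s['tcp_pos']),Rm
def wray(u,v,p,Rm):
    c=robot.camera_info('wrist'); f=240/np.tan(np.radians(c['fov_y']/2)); T=np.array(c['T_tool_cam'])
    a=np.array([u-c['cx'],v-c['cy']]); r=np.linalg.norm(a); th=r/f
    d=np.array([a[0]/r*np.sin(th),-a[1]/r*np.sin(th),-np.cos(th)])
    return p+Rm@T[:3,3], Rm@T[:3,:3]@d
def won(u,v,z,p,Rm):
    o,d=wray(u,v,p,Rm); return o+d*(z-o[2])/d[2]
def tomove(tgt,yawz):  # shift in tool axes to tgt; spin so tool z heads along yawz
    s,p,Rm=st(); a=np.arctan2(Rm[1,2],Rm[0,2]); d=(yawz-a+np.pi)%(2*np.pi)-np.pi
    print('p',p.round(4),'zhead',round(a,3),'shift tool',(Rm.T@(np.array(tgt)-p)).round(4),'spin(tool x down -> negative yaw)',round(-d,3),'F',np.round(s['ft_force'],2))
E
python3 - <<'E'
from m import *
m=cv2.inRange(hsv,(0,0,175),(180,70,255)); n,l,s,c=cv2.connectedComponentsWithStats(m[228:258,345:396])
B=[c[i]+[345,228] for i in range(1,n) if s[i,4]>20]; print(B)
W=[onz('top',*b,.098) for b in B]; print(W, (W[0]+W[1])/2)
d=W[1]-W[0]; print('heading',np.arctan2(d[1],d[0]))
for x,y in [(95,70),(268,66),(275,236),(100,238)]: print(onz('top',320+x/3.636,200+y/3.636,.096)[:2].round(4))
s,p,Rm=st(); print(Rm.round(3))
tomove([.5,-.3,.231],np.pi/2)
E
```

```text
cover [367.5 244. ] ctr [ 0.5007 -0.1814] sides [0.1506, 0.1424] ang [-1.585, 3.116]
tab [398.5 242.5] ctr [ 0.5058 -0.268 ] sides [0.0135, 0.0298] ang [-1.584, 3.115]
mat [231.7 231.9] ctr [0.5471 0.195 ] sides [0.1889, 0.1989] ang [-1.5, -3.059]
handle [370.5 241.8] ctr [ 0.5041 -0.1873] sides [0.0959, 0.0191] ang [-1.551, -3.133]
[array([355.14634146, 242.2195122 ]), array([385.88372093, 241.11627907])]
[array([ 0.50533839, -0.14893676,  0.098     ]), array([ 0.50716951, -0.22969779,  0.098     ])] [ 0.50625395 -0.18931728  0.098     ]
heading -1.5481269502122346
[ 0.5668 -0.1263]
[ 0.5679 -0.252 ]
[ 0.4445 -0.2539]
[ 0.4446 -0.1279]
[[-0.     0.322  0.947]
 [-0.001  0.947 -0.322]
 [-1.    -0.001  0.   ]]
p [0.2011 0.5914 0.2306] zhead -0.328 shift tool [ 6.000e-04 -7.477e-01  5.699e-01] spin(tool x down -> negative yaw) -1.899 F [0.39 0.32 0.04]
```

Emit:
{"fn": "send_rows", "kwargs": {"targets": [[0, 0, 0.05, 0.14], [0, 0, 0.05, 0.15], [0, 0, 0.05, 0.15], [0, 0, 0.05, 0.15], [0, 0, 0.05, 0.15], [0, 0, 0.05, 0.15], [0, 0, 0.05, 0.15], [0, 0, 0.05, 0.15]]}}

```text
time: 0.9
tcp_pos: [0.4489, 0.3128, 0.2253]
orientation: [-1.039, 1.563, -2.553]
ft_force: [1.1, 0.6, 0.9]
width: 0.0853
```

```bash
python3 -c "
from h import *
tomove([.5,-.15,.231],-1.56);print(robot.observe()['joints'],robot.observe()['time'])"
```

```text
p [0.4489 0.3128 0.2253] zhead -1.514 shift tool [-0.0039  0.0248  0.465 ] spin(tool x down -> negative yaw) 0.046 F [1.08 0.56 0.88]
[-0.93752319  0.16688627  0.27669426  1.68580308 -0.04771255  1.30368233
 -0.59493332] 0.9
```

Emit:
{"fn": "send_rows", "kwargs": {"targets": [[-0.002, 0.003, 0.05, 0.02], [-0.002, 0.003, 0.05, 0.02], [-0.002, 0.003, 0.05, 0], [0, 0.003, 0.05, 0], [0, 0.003, 0.05, 0], [0, 0.003, 0.05, 0], [0, 0.003, 0.05, 0], [0, 0, 0.05, 0]]}}

```text
time: 1.7
tcp_pos: [0.4734, -0.0857, 0.2313]
orientation: [-1.145, 1.562, -2.708]
ft_force: [1.2, 0.3, 0.5]
width: 0.0855
```

Emit:
{"fn": "send_rows", "kwargs": {"targets": [[0, 0, 0.04, 0], [0, 0, 0.03, 0], [0, 0, 0.0, 0], [0, 0, 0, 0]], "fingers": -1}}

```text
time: 2.1
tcp_pos: [0.4711, -0.1661, 0.2315]
orientation: [-1.055, 1.561, -2.63]
ft_force: [-0.4, 1.2, -0.9]
width: 0.028
```

Run:
```python
from h import *
s,p,Rm=st(); im=robot.capture('wrist'); cv2.imwrite('pics/w1.png',im); np.savez('w1.npz',p=p,R=Rm)
tomove([.506,-.30,.15],-1.56);print(robot.observe()['joints'])
```

```text
p [ 0.471  -0.1661  0.2315] zhead -1.574 shift tool [0.0819 0.0361 0.1333] spin(tool x down -> negative yaw) -0.014 F [-0.26 -1.24 -0.34]
[-0.45789691  0.04329941  0.73036694  1.81242237 -0.0223958   1.30400578
  0.27476275]
```

View pics/w1.png

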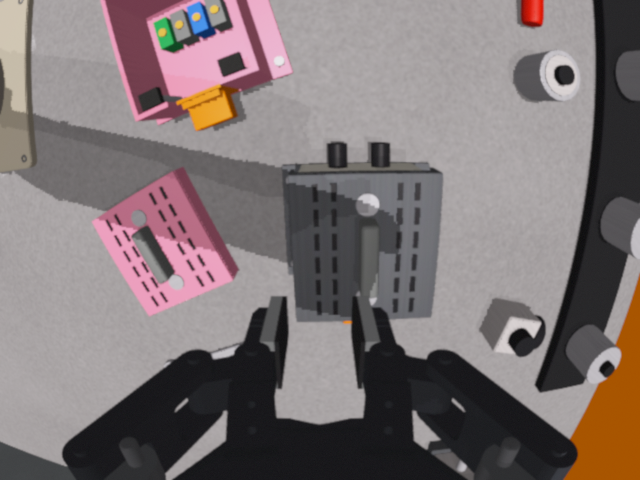

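Run:
```python
from h import *
d=np.load('w1.npz');p,Rm=d['p'],d['R']
C=[won(u,v,.096,p,Rm)[:2] for u,v in [(289,172),(440,172),(432,318),(298,320)]]
print(np.round(C,4),np.mean(C,0).round(4),[np.round(np.linalg.norm(C[i]-C[i-1]),4) for i in range(4)])
e=(C[2]+C[3]-C[0]-C[1]);print(np.arctan2(e[1],e[0]), np.arctan2(*(C[1]+C[2]-C[0]-C[3])[::-1]))
b=[won(368,205,.098,p,Rm),won(373,299,.098,p,Rm)];print(b,np.mean(b,0))
h=[won(369,226,.12,p,Rm),won(369,297,.12,p,Rm)];print(h)
```

```text
[[ 0.4464 -0.1251]
 [ 0.5628 -0.1235]
 [ 0.5699 -0.2538]
 [ 0.4502 -0.2536]] [ 0.5073 -0.189 ] [np.float64(0.1286), np.float64(0.1163), np.float64(0.1304), np.float64(0.1197)]
-1.528667379639228 0.0056897326441056545
[array([ 0.50648126, -0.15025559,  0.098     ]), array([ 0.51431143, -0.23169194,  0.098     ])] [ 0.51039635 -0.19097377  0.098     ]
[array([ 0.50498574, -0.16018778,  0.12      ]), array([ 0.50767286, -0.21776056,  0.12      ])]
```

Emit:
{"fn": "send_rows", "kwargs": {"targets": [[0, 0.012, 0.045, -0.01], [0, 0.012, 0.045, -0.01], [0, 0.01, 0.04, -0.01], [0.02, 0.004, 0.015, 0], [0.04, 0, 0, 0], [0.04, 0, 0, 0], [0.03, 0, 0, 0], [0, 0, 0, 0]]}}

```text
time: 2.95
tcp_pos: [0.5175, -0.3025, 0.0951]
orientation: [-1.736, 1.563, 3.026]
ft_force: [0.2, -0.3, -0.6]
width: 0.0001
```

```bash
python3 -c "
from h import *
tomove([.5085,-.305,.046],-1.545)"
```

```text
p [ 0.5175 -0.3025  0.0951] zhead -1.521 shift tool [ 0.0491 -0.0087  0.0021] spin(tool x down -> negative yaw) 0.024 F [ 0.18 -0.3  -0.61]
```

Emit:
{"fn": "send_rows", "kwargs": {"targets": [[0.02, -0.004, 0.002, 0.02], [0.02, -0.004, 0, 0], [0.008, 0, 0, 0], [0, 0, 0, 0]]}}

```text
time: 3.35
tcp_pos: [0.5134, -0.301, 0.05]
orientation: [-2.082, 1.566, 2.666]
ft_force: [-0.4, 0.3, 1.1]
width: 0.0
```

Run:
```python
from h import *
tomove([.5085,-.275,.046],-1.545)
w=robot.capture('wrist'); s=robot.capture('side')
cv2.imwrite('pics/p1.png',np.hstack([cv2.resize(w,(400,300)),cv2.resize(s[200:350,250:450],(400,300),interpolation=cv2.INTER_CUBIC)]))
```

```text
p [ 0.5134 -0.301   0.05  ] zhead -1.535 shift tool [ 0.004  -0.004  -0.0261] spin(tool x down -> negative yaw) 0.01 F [-0.35  0.31  1.08]
```

View pics/p1.png

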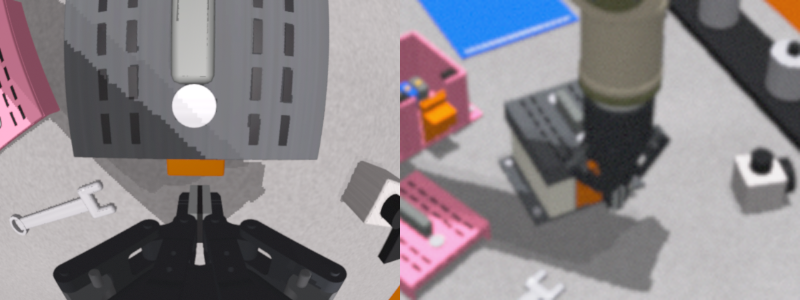

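Emit:
{"fn": "send_rows", "kwargs": {"targets": [[0.003, -0.003, -0.002, 0.01], [0, 0, -0.002, 0], [0, 0, -0.002, 0], [0, 0, 0, 0]]}}

```text
time: 3.85
tcp_pos: [0.5124, -0.2955, 0.0508]
orientation: [1.887, 1.569, 0.341]
ft_force: [0.3, 0.1, -0.5]
width: -0.0002
```

Emit:
{"fn": "send_rows", "kwargs": {"targets": [[0, 0, -0.002, 0], [0, 0, -0.002, 0], [0, 0, 0, 0]]}}

```text
time: 4.15
tcp_pos: [0.5126, -0.2912, 0.0512]
orientation: [1.766, 1.569, 0.22]
ft_force: [0.5, 0.4, -0.4]
width: -0.0002
```

Emit:
{"fn": "send_rows", "kwargs": {"targets": [[0.005, -0.003, -0.002, 0], [0, 0, -0.002, 0], [0, 0, 0, 0]]}}

```text
time: 4.45
tcp_pos: [0.5094, -0.289, 0.0462]
orientation: [0.83, 1.566, -0.717]
ft_force: [1.2, -2.1, 0.8]
width: -0.0002
```

Emit:
{"fn": "send_rows", "kwargs": {"targets": [[0.002, 0, -0.002, 0], [0, 0, -0.001, 0], [0, 0, 0, 0]]}}

```text
time: 4.75
tcp_pos: [0.5092, -0.288, 0.0446]
orientation: [0.632, 1.563, -0.916]
ft_force: [1.3, -2.4, -0.5]
width: -0.0003
```

Emit:
{"fn": "send_rows", "kwargs": {"targets": [[-0.001, 0, -0.002, 0], [0, 0, -0.002, 0]]}}

```text
time: 4.95
tcp_pos: [0.5089, -0.2852, 0.0454]
orientation: [0.506, 1.562, -1.044]
ft_force: [2.0, -6.9, -0.7]
width: -0.0002
```

Emit:
{"fn": "send_rows", "kwargs": {"targets": [[-0.001, 0, -0.002, 0], [0, 0, -0.002, 0]]}}

```text
time: 5.15
tcp_pos: [0.5085, -0.2841, 0.0463]
orientation: [0.381, 1.556, -1.171]
ft_force: [3.1, -12.9, -5.3]
width: -0.0002
```

Emit:
{"fn": "send_rows", "kwargs": {"targets": [[0, 0, 0, 0]]}}

```text
time: 5.25
tcp_pos: [0.5085, -0.2852, 0.0463]
orientation: [0.367, 1.554, -1.185]
ft_force: [1.9, -7.2, -3.8]
width: -0.0001
```

Run:
```python
from h import *
tomove([.5085,-.275,.046],-1.545)
w=robot.capture('wrist'); s=robot.capture('side')
cv2.imwrite('pics/p2.png',np.hstack([cv2.resize(w,(400,300)),cv2.resize(s[200:350,250:450],(400,300),interpolation=cv2.INTER_CUBIC)]))
tomove([.5085,-.275,.046],-1.545)
```

```text
p [ 0.5085 -0.2852  0.0463] zhead -1.552 shift tool [ 0.0001  0.0002 -0.0102] spin(tool x down -> negative yaw) -0.007 F [ 1.93 -7.23 -3.79]
p [ 0.5086 -0.2851  0.0463] zhead -1.552 shift tool [ 0.0001  0.0001 -0.0101] spin(tool x down -> negative yaw) -0.007 F [ 2.   -7.51 -2.81]
```

View pics/p2.png

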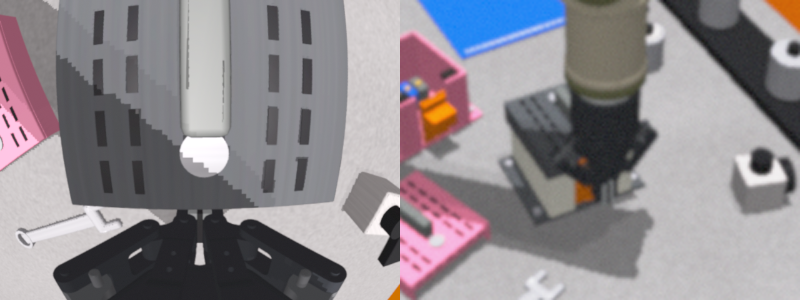

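Run:
```python
from h import *
s,p,Rm=st()
R1=R.from_euler('xyz',[-2.082,1.566,2.666]).as_matrix()
for z in (.09,.096,.1,.104,.108,.112):
    f=lambda a,b,p,r:np.linalg.norm(won(a[0]*1.6,a[1]*1.6,z,p,r)-won(b[0]*1.6,b[1]*1.6,z,p,r))
    print(z,round(f((75,157),(320,160),np.array([.5134,-.301,.05]),R1),4),round(f((72,205),(335,208),p,Rm),4),won(200*1.6,206*1.6,z,p,Rm).round(4))
```

```text
0.09 0.1279 0.15 [ 0.5074 -0.2635  0.09  ]
0.096 0.1204 0.1408 [ 0.5073 -0.2594  0.096 ]
0.1 0.1154 0.1346 [ 0.5072 -0.2567  0.1   ]
0.104 0.1104 0.1284 [ 0.5071 -0.254   0.104 ]
0.108 0.1053 0.1222 [ 0.507  -0.2513  0.108 ]
0.112 0.1003 0.116 [ 0.5069 -0.2486  0.112 ]
```

The measured tab edge sits at z ≈ 0.108, from its 121 mm width, so the cover has sprung. I'll back out, then rise.

Emit:
{"fn": "send_rows", "kwargs": {"targets": [[0, 0, 0.004, 0], [0, 0, 0.008, 0], [0, 0, 0.015, 0], [-0.03, 0, 0.005, 0], [-0.045, 0, 0, 0], [-0.045, 0, 0, 0], [-0.03, 0, 0, 0], [0, 0, 0, 0]]}}

```text
time: 6.15
tcp_pos: [0.5066, -0.3131, 0.1993]
orientation: [-0.46, 1.565, -2.01]
ft_force: [-0.8, -1.0, -0.3]
width: 0.0
```

Emit:
{"fn": "send_rows", "kwargs": {"targets": [[-0.01, 0, -0.03, 0], [0, 0, -0.03, 0], [0, 0, -0.03, 0], [0, 0, 0, 0], [0, 0, 0, 0]], "fingers": 0.1}}

```text
time: 6.65
tcp_pos: [0.5033, -0.2184, 0.2072]
orientation: [-1.481, 1.565, -3.03]
ft_force: [0.1, -1.5, -0.4]
width: 0.0474
```

Run:
```python
from h import *
s,p,Rm=st(); im=robot.capture('wrist'); cv2.imwrite('pics/w2.png',im); np.savez('w2.npz',p=p,R=Rm)
tomove([.5065,-.189,.2],-1.545); print(s['width'],s['time'])
```

```text
p [ 0.5035 -0.2182  0.2071] zhead -1.549 shift tool [ 0.0071  0.0037 -0.0291] spin(tool x down -> negative yaw) -0.004 F [0.29 0.54 0.13]
0.047382204104913506 6.65
```

View pics/w2.png

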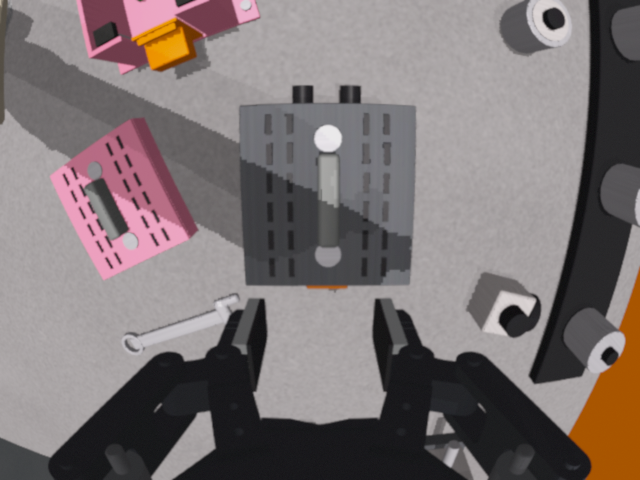

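Run:
```python
from h import *
d=np.load('w2.npz');p,Rm=d['p'],d['R']
im=cv2.imread('pics/w2.png')
a=won(328,155,.1235,p,Rm);b=won(328.5,246,.1285,p,Rm);print(a,b,np.linalg.norm(a-b),(a+b)/2)
for q in [(328,138,.0955),(328,257,.105)]: print(won(*q,p,Rm))
for q in [(239,105,.092),(416,105,.092),(411,284,.107),(246,285,.107)]: print(won(*q,p,Rm).round(4))
s=(a+b)/2; tomove([s[0],s[1],.16],-1.545)
# finger tips midline at its column
print(im[170:240:20,310:346:3,1])
```

```text
[ 0.50602231 -0.1581435   0.1235    ] [ 0.50784747 -0.21493751  0.1285    ] 0.05704288856039692 [ 0.50693489 -0.18654051  0.126     ]
[ 0.50626155 -0.14954529  0.0955    ]
[ 0.50840447 -0.23195483  0.105     ]
[ 0.4446 -0.1268  0.092 ]
[ 0.5666 -0.1235  0.092 ]
[ 0.5704 -0.2515  0.107 ]
[ 0.4488 -0.2551  0.107 ]
p [ 0.5035 -0.2182  0.2071] zhead -1.549 shift tool [ 0.0471  0.0044 -0.0316] spin(tool x down -> negative yaw) -0.004 F [0.29 0.54 0.13]
[[108 110 105 125 165 164 164 163 168 135 107 117]
 [ 61 101  98 121 154 164 162 161 167 136 109 116]
 [ 59  61  61  79  91  91  88  86  82  73  61  61]
 [ 60  60  60  78  92  91  88  86  82  71  60  62]]
```

Emit:
{"fn": "send_rows", "kwargs": {"targets": [[0, 0.002, -0.015, -0.004], [0, 0.002, -0.014, 0], [0.025, 0, 0, 0], [0.025, 0, 0, 0], [0, 0, 0, 0], [0, 0, 0, 0]]}}

```text
time: 7.3
tcp_pos: [0.5052, -0.1935, 0.155]
orientation: [-1.419, 1.561, -2.972]
ft_force: [0.9, 0.2, -0.5]
width: 0.0469
```

Run:
```python
from h import *
s,p,Rm=st(); im=robot.capture('wrist'); cv2.imwrite('pics/w3.png',im[60:460,60:580])
print(Rm.round(4)[:,0])
tomove([.507,-.188,.107],-1.545)
```

```text
[-0.0093 -0.0016 -1.    ]
p [ 0.5051 -0.1934  0.155 ] zhead -1.553 shift tool [ 0.048   0.0024 -0.0054] spin(tool x down -> negative yaw) -0.008 F [-0.16 -0.33  0.36]
```

View pics/w3.png

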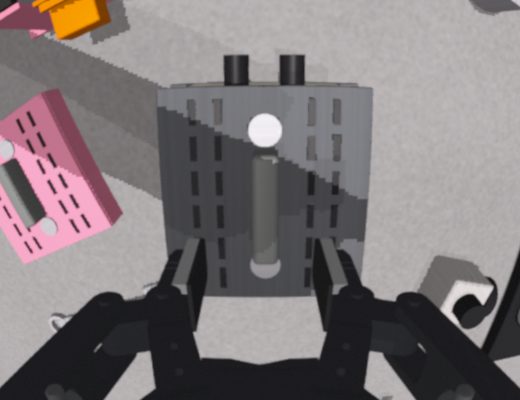

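Emit:
{"fn": "send_rows", "kwargs": {"targets": [[0.005, 0.0025, -0.0055, -0.008], [0.012, 0, 0, 0], [0.012, 0, 0, 0], [0.005, 0, 0, 0], [0, 0, 0, 0]]}}

```text
time: 7.85
tcp_pos: [0.5085, -0.1881, 0.1201]
orientation: [-1.35, 1.564, -2.895]
ft_force: [0.0, -0.9, -0.3]
width: 0.047
```

Run:
```python
from h import *
tomove([.507,-.188,.107],-1.545)
```

```text
p [ 0.5085 -0.1881  0.1201] zhead -1.544 shift tool [ 0.0131 -0.0015 -0.0002] spin(tool x down -> negative yaw) 0.001 F [ 0.01 -0.86 -0.32]
```

Emit:
{"fn": "send_rows", "kwargs": {"targets": [[0.006, -0.0015, 0, 0], [0.004, 0, 0, 0], [0, 0, 0, 0], [0, 0, 0, 0]]}}

```text
time: 8.25
tcp_pos: [0.5068, -0.1885, 0.1094]
orientation: [-1.32, 1.564, -2.865]
ft_force: [0.4, 0.8, -1.0]
width: 0.0471
```

Run:
```python
from h import *
s,p,Rm=st(); im=robot.capture('wrist'); cv2.imwrite('pics/w4.png',im[60:460,60:580])
tomove([.507,-.188,.108],-1.545)
```

```text
p [ 0.5068 -0.1885  0.1094] zhead -1.545 shift tool [ 0.0014  0.0002 -0.0005] spin(tool x down -> negative yaw) 0.0 F [ 0.01 -0.08 -0.53]
```

View pics/w4.png

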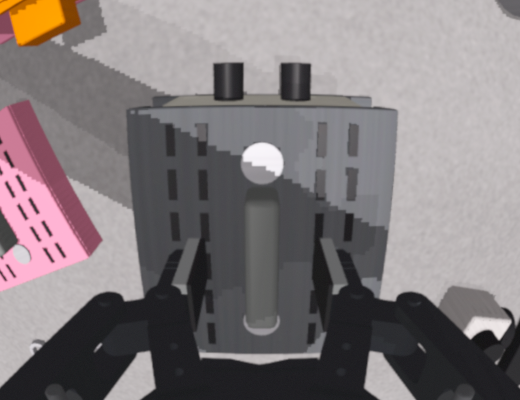

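Handle at crop x≈262, midway between the fingers (205/319). Closing.

Emit:
{"fn": "send_rows", "kwargs": {"targets": [[0, 0, 0, 0], [0, 0, 0, 0], [0, 0, 0, 0]], "fingers": -0.6}}

```text
time: 8.6
tcp_pos: [0.5072, -0.1885, 0.11]
orientation: [-1.272, 1.565, -2.817]
ft_force: [0.8, 0.7, -0.2]
width: 0.0167
```

Emit:
{"fn": "send_rows", "kwargs": {"targets": [[0, 0, 0, 0], [0, 0, 0, 0], [0, 0, 0, 0], [0, 0, 0, 0]], "fingers": -1}}

```text
time: 9.0
tcp_pos: [0.5073, -0.1885, 0.1103]
orientation: [-1.29, 1.565, -2.834]
ft_force: [-0.7, 0.6, 1.5]
width: 0.0123
```

Emit:
{"fn": "send_rows", "kwargs": {"targets": [[-0.004, 0, 0, 0], [-0.005, 0, 0, 0], [-0.006, 0, 0, 0]]}}

```text
time: 9.3
tcp_pos: [0.5064, -0.1882, 0.1251]
orientation: [-1.407, 1.563, -2.952]
ft_force: [-0.4, -0.4, -2.7]
width: 0.0125
```

Emit:
{"fn": "send_rows", "kwargs": {"targets": [[-0.008, 0, 0, 0], [-0.008, 0, 0, 0], [-0.01, 0, 0, 0], [-0.01, 0, 0, 0]]}}

```text
time: 9.7
tcp_pos: [0.5065, -0.1882, 0.1642]
orientation: [-1.412, 1.563, -2.957]
ft_force: [0.3, 0.2, -2.3]
width: 0.0125
```

Run:
```python
from h import *
tomove([.507,-.188,.2],-1.545); print(robot.observe()['width'])
```

```text
p [ 0.5065 -0.1882  0.1642] zhead -1.545 shift tool [-0.0358  0.0002 -0.0002] spin(tool x down -> negative yaw) -0.0 F [ 0.35  0.17 -2.32]
0.012492132808200716
```

Emit:
{"fn": "send_rows", "kwargs": {"targets": [[-0.02, 0, 0, 0], [-0.02, 0, -0.01, 0], [-0.01, 0.005, -0.02, 0], [0, 0.007, -0.035, 0], [0, 0.007, -0.045, 0], [0, 0.007, -0.045, 0], [0, 0.007, -0.045, 0], [0, 0.007, -0.045, 0]]}}

```text
time: 10.5
tcp_pos: [0.5434, 0.0563, 0.2249]
orientation: [0.772, 1.568, -0.79]
ft_force: [0.6, 0.5, -2.7]
width: 0.0124
```

Run:
```python
from h import *
tomove([.547,.195,.22],-1.545); print(robot.observe()['width'],robot.observe()['time'])
```

```text
p [0.5434 0.0563 0.2249] zhead -1.562 shift tool [ 0.0046  0.0048 -0.1387] spin(tool x down -> negative yaw) -0.017 F [ 0.58  0.47 -2.69]
0.012441174215830408 10.5
```

Emit:
{"fn": "send_rows", "kwargs": {"targets": [[0, 0.001, -0.045, 0], [0, 0.001, -0.035, 0], [0, 0.001, -0.025, 0], [0, 0.001, -0.015, 0], [0, 0, -0.01, 0], [0, 0, 0, 0], [0, 0, 0, 0]]}}

```text
time: 11.2
tcp_pos: [0.5456, 0.1976, 0.2283]
orientation: [1.352, 1.566, -0.203]
ft_force: [-0.9, -0.1, -2.7]
width: 0.0125
```

Run:
```python
from h import *
tomove([.547,.195,.10],-1.545)
s=robot.capture('side');t=robot.capture('top')
cv2.imwrite('pics/m1.png',np.hstack([cv2.resize(s[100:280,200:400],(440,396)),cv2.resize(t[160:300,160:300],(360,396))]))
```

```text
p [0.5456 0.1976 0.2283] zhead -1.554 shift tool [0.1283 0.0008 0.0024] spin(tool x down -> negative yaw) -0.009 F [-0.86 -0.13 -2.75]
```

View pics/m1.png

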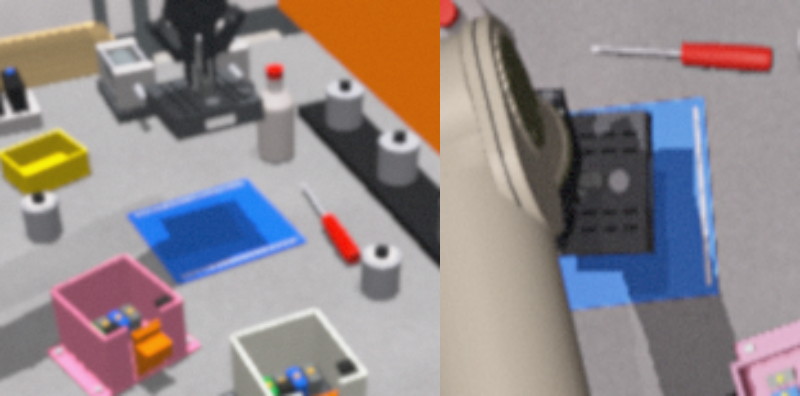

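Emit:
{"fn": "send_rows", "kwargs": {"targets": [[0.02, 0, 0.001, 0], [0.03, 0, 0, 0], [0.03, 0, 0, 0], [0.03, 0, 0, 0], [0.02, 0, 0, 0], [0.012, 0, 0, 0], [0.005, 0, 0, 0], [0, 0, 0, 0]]}}

```text
time: 12.1
tcp_pos: [0.5499, 0.187, 0.0794]
orientation: [1.602, 1.561, 0.034]
ft_force: [0.0, 0.3, -2.2]
width: 0.0124
```

Run:
```python
from h import *
tomove([.547,.195,.042],-1.545)
```

```text
p [0.5499 0.187  0.0794] zhead -1.568 shift tool [ 0.0374 -0.0032 -0.008 ] spin(tool x down -> negative yaw) -0.023 F [ 0.05  0.26 -2.22]
```

Emit:
{"fn": "send_rows", "kwargs": {"targets": [[0.006, -0.002, -0.005, 0], [0.008, 0, -0.002, 0], [0.006, 0, 0, 0], [0.004, 0, 0, 0], [0.002, 0, 0, 0]]}}

```text
time: 12.6
tcp_pos: [0.5499, 0.1959, 0.0544]
orientation: [1.791, 1.556, 0.224]
ft_force: [1.0, 0.2, -1.7]
width: 0.0119
```

Emit:
{"fn": "send_rows", "kwargs": {"targets": [[0.003, 0, 0, 0], [0.003, 0, 0, 0]]}}

```text
time: 12.8
tcp_pos: [0.5503, 0.1958, 0.0483]
orientation: [1.787, 1.556, 0.22]
ft_force: [1.7, -2.0, 3.6]
width: 0.0123
```

Emit:
{"fn": "send_rows", "kwargs": {"targets": [[0.002, 0, 0, 0], [0.002, 0, 0, 0]]}}

```text
time: 13.0
tcp_pos: [0.5516, 0.1949, 0.0456]
orientation: [1.783, 1.554, 0.214]
ft_force: [-2.5, -3.6, 9.2]
width: 0.0122
```

Emit:
{"fn": "send_rows", "kwargs": {"targets": [[0.002, 0, 0, 0], [0.002, 0, 0, 0]]}}

```text
time: 13.2
tcp_pos: [0.5526, 0.194, 0.0434]
orientation: [1.81, 1.553, 0.239]
ft_force: [-4.6, -4.9, 11.1]
width: 0.0125
```

Emit:
{"fn": "send_rows", "kwargs": {"targets": [[0, 0, 0, 0]]}}

```text
time: 13.3
tcp_pos: [0.5528, 0.1941, 0.0439]
orientation: [1.848, 1.553, 0.277]
ft_force: [-1.7, 0.3, 1.2]
width: 0.012
```

Emit:
{"fn": "send_rows", "kwargs": {"targets": [[0, 0, 0, 0], [0, 0, 0, 0], [0, 0, 0, 0], [0, 0, 0, 0]], "fingers": -0.4}}

```text
time: 13.7
tcp_pos: [0.5535, 0.1943, 0.0443]
orientation: [1.853, 1.551, 0.283]
ft_force: [-0.6, 0.4, 0.4]
width: 0.0255
```

Emit:
{"fn": "send_rows", "kwargs": {"targets": [[-0.005, 0, 0, 0], [-0.01, 0, 0, 0], [-0.02, 0, 0, 0], [-0.03, 0, 0, 0], [-0.04, 0, 0, 0], [-0.04, 0, 0, 0], [-0.04, 0, 0, 0]]}}

```text
time: 14.4
tcp_pos: [0.547, 0.1917, 0.2342]
orientation: [1.601, 1.559, 0.029]
ft_force: [1.5, 0.6, -0.8]
width: 0.0257
```

Run:
```python
from h import *
tomove([.547,.195,.042],-1.545)
s,p,Rm=st(); im=robot.capture('wrist'); np.savez('w5.npz',p=p,R=Rm);cv2.imwrite('pics/w5.png',im)
t=robot.capture('side')
cv2.imwrite('pics/f1.png',np.hstack([cv2.resize(im,(400,300)),cv2.resize(t[120:270,200:400],(400,300))]))
```

```text
p [0.547  0.1917 0.2342] zhead -1.572 shift tool [ 0.1922 -0.0023 -0.0033] spin(tool x down -> negative yaw) -0.027 F [ 1.49  0.58 -0.8 ]
```

View pics/f1.png

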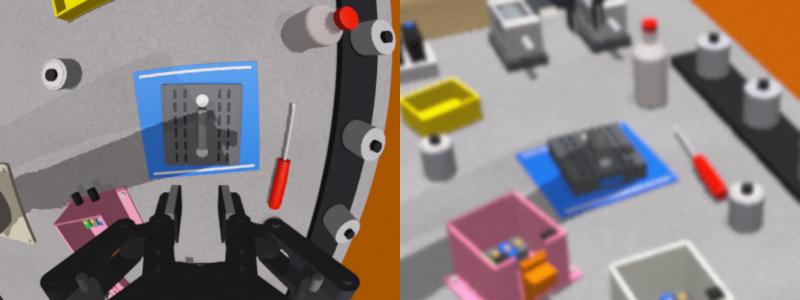

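Run:
```python
from h import *
d=np.load('w5.npz');p,Rm=d['p'],d['R']; k=1.6
M=np.mean([won(u*k,v*k,.004,p,Rm) for u,v in [(134,71),(257,61),(259,168),(149,178)]],0)
H=(won(203*k,108*k,.058,p,Rm)+won(203*k,155*k,.058,p,Rm))/2
C=[won(u*k,v*k,.034,p,Rm) for u,v in [(162,85),(243,84),(241,164),(163,166)]]
print(M,H,np.linalg.norm((H-M)[:2]),np.mean(C,0),[np.linalg.norm(C[i]-C[i-1]).round(4) for i in range(4)])
robot.close_job()
```

```text
[0.54941096 0.19516725 0.004     ] [0.55319867 0.19160757 0.058     ] 0.005197886628543774 [0.55285984 0.19452005 0.034     ] [np.float64(0.1284), np.float64(0.1192), np.float64(0.1272), np.float64(0.1261)]
the job is handed in; nothing more can be done
```

The cover is off the box and lying right way up on the blue mat, and I handed the job in at about 14.5 s of the 64 s. The hand-in gives no verdict, so what follows is from my own measurements.

- **Tab:** I found the pad by touch and pressed it until the cover sprang up. The measured tab edge was about 108 mm above the table. The wrist force reached 12.9 N at the end of a row, against the 16 N limit. I only read it at row ends, so a higher peak in between can't be ruled out.
- **Lift:** I gripped the cover by its handle and lifted it straight off. The load on the wrist was its weight, about 2.5 N.
- **Placing:** I set it down with at most about 11 N at row ends, released it and backed the gripper off.
- **Last check:** The final wrist view puts the handle about 5 mm from the mat's centre. The cover's outline, measured at its resting height, came out at 119–126 × 127–128 mm, against 121 × 129 mm, which fits it lying flat. I did not measure the tilt directly.
- **Bystanders:** Those in the last view look undisturbed. I did not measure their positions, and the wrench and regulator are not in that view.

No check failed or disagreed beyond 1–4 mm of pixel error.

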